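Load a pump shaft into the run-out tester and start it

TASK

Gently lower, without dropping it, the longer of the two steel shafts into the open slots of the run-out tester, its thick end in the wide slot and its thin end in the narrow slot, until both ends rest on the bottoms, and let go of it. Then slide the safety catch on the tester's control box fully aside and press the start button it uncovers all the way down, leaving the catch open and the shaft seated. Leave the shorter shaft on its cradle.

Things in the scene. Friction and masses are not known exactly. Their poses are not given: they have to be found in the camera images.
- shaft_mid (a point): Centre of the longer steel shaft, on its axis: 184 mm long, 0.6 kg, a middle barrel 30 mm in diameter and 96 mm long, then a 20 mm thick end and a 14 mm thin end, each 44 mm long. It starts level on a wooden V-cradle, axis 42 mm above the table. The y axis runs along the shaft towards the thick end; the shaft may have rolled about it.
- shaft_thick (a point): Point on the axis of the longer shaft, in its 20 mm thick end, 60 mm from shaft_mid.
- shaft_thin (a point): Point on the axis of the longer shaft, in its 14 mm thin end, 60 mm from shaft_mid on the other side.
- short_shaft_mid (a point): Centre of the shorter steel shaft (110 mm long in all, barrel 30 mm in diameter and 84 mm long, stub ends 20 and 14 mm in diameter), lying on a like V-cradle with its axis 42 mm above the table. To be left alone.
- tester: Fixed run-out tester; origin on the table, midway between the slots. Base plate 310 x 170 x 20 mm. Upright slotted stands, 14 mm thick, tops 109 mm above the table, at y = +60 mm (slot 23 mm wide) and y = -60 mm (slot 17 mm wide). Slots open upward, flaring 10 mm each side over the top 12 mm. A dial gauge at x = +105 mm is 98 mm high; a control box (80 x 140 mm, 50 mm high) is at x = -130 mm.
- wide_seat (a point): Where the axis of the 20 mm end lies when it rests on the bottom of the wide slot: 85 mm above the table, x = 0, y = +60 mm in the tester's frame; axes as the tester's (y along the seated shaft). The 96 mm barrel fits between the stands (106 mm between inner faces) with 5 mm to spare each side.
- narrow_seat (a point): Where the axis of the 14 mm end lies when it rests on the bottom of the narrow slot: 85 mm above the table, x = 0, y = -60 mm in the tester's frame. The axes are the tester's.
- catch (a joint): Travel of the safety catch in m: 0 covers the button fully, 0.055 is fully open at the stop. It slides along the tester's +y and stays where it is left; it takes about 2 N to move.
- catch_tab (a point): Middle of the catch's upright steel tab, 94.5 mm above the table. The tab is 10 mm thick along the tester's y (the sliding direction), 30 mm long along x; its top is 106.5 mm above the table. It stands on the middle of the catch plate (62 x 50 mm, top 79.5 mm above the table), which hides the start button.
- start_button (a joint): Push of the start button in m: 0 is up, 0.006 fully down, which takes about 5 N; it springs back.
- start_button_top (a point): Middle of the top of the round start button (28 mm in diameter), 72 mm above the table, at x = -130 mm, y = -30 mm in the tester's frame, under the catch plate when that is closed. It is pressed straight down. The catch's guides, 56 mm apart, run along y either side of it and are no higher than it.
- cradle_a: Fixed wooden V-cradle under the longer shaft; origin on the table under its centre, y along the shaft. Base 70 x 85 x 12 mm; two V supports, 10 mm wide along y, at y = +26 and -26 mm (42 mm free between them), reach to 1 mm below the shaft's axis and 27 mm out to each side. The shaft lifts straight up.
Things that resemble listed ones, but are neither listed nor needed, are in the scene too. What is shaped like the part that bears shaft_mid but turquoise is not meant.

How it is judged:
By the outcome, as a careful person would: the job done as asked, in the order asked, and still so for the second after the job is handed in, with the robot touching nothing.
It also fails if it takes over 58 s, if anything falls off the work surface, if the arm or the gripper's body presses on something with over 40 N, if the wrist force passes 120 N, or if a joint passes its speed limit or range.

ROBOT

A 6-joint arm with a two-finger parallel gripper is mounted at the origin on the work surface. World frame = base frame: x ahead of the robot, y to its left, z up, the work surface at z = 0. Lengths are in m, angles in rad, forces in N, time in s.
With the tool pointing down it reaches from about 0.35 to 0.8 m from the base axis. Payload 7.3 kg.
Tool frame: the origin (TCP) lies between the finger pads; the fingertips stand 25 mm ahead of it and the grasp point (between the pads) lies 6 mm ahead of it (r.tip_extent is the distance from the TCP to the fingertips, in m); z points along the fingers, y is the line along which they close (so a half turn about z gives the same grasp; the last joint's range is limited). The gripper opens to 85 mm and grips with 20 to 120 N. Pads are 22 mm wide; open, the fingers measure 114 mm over their backs; the gripper's body (76 mm by 85 mm) begins 54 mm behind the grasp point. The pads swing forward as they close: fully open they stand 13 mm farther back than shut.
Start: joints at [1.106, 0.342, 1.524, -0, 1.275, -0.146], TCP at [0.165, 0.499, 0.256] pointing down, gripper open.
Joint ranges: [-2.53, 2.53], [-0.77, 2.02], [0.04, 2.7], [-1, 4.14], [0.28, 2.66], [-3.11, 3.11]. Speed limits (rad/s): [2.57, 2.57, 3.14, 3.14, 3.14, 3.14].

INTERFACE

Orientations are given as a unit quaternion [x, y, z, w].
In Python, from workcell import r, command_gripper, optics gives the robot as it stands. The module is installed in compiled form; this text tells all that it offers. Calls block until the motion is done:
- r.reach(position, orientation): joint-space move of the TCP to a pose.
- r.move_straight(position, orientation=None, speed=0.15, max_force=None): straight line of the TCP; orientation=None keeps the orientation; speed is the mean speed in m/s. With max_force (N) it stops when the force on the tool has changed by that much, and returns True; else False.
- r.movej(angles): joint-space move.
- command_gripper(opening, force=None): finger opening in m; force is the grip in N (None keeps the last); returns when the fingers have stopped.
- r.hold(seconds).
- r.solve_ik(position, orientation): joint angles nearest the present ones, or None.
- r.read_state(): the state.
- optics.get_image(name): name is "scene" or "top"; returns (picture, depth): 384x512x3 uint8, red, green, blue; 384x512 float32, m along the optical axis (not along the pixel's ray), 0 where there is no reading.
- optics.camera_model(name): a dict with "K" (3x3 intrinsics, pixels), "R" (3x3) and "t" (3): a world point X has camera coordinates R X + t. Camera axes: x right, y down, z forward; pixel columns grow to the right and rows downward; lengths in m; the calibration is good to about 2 mm. A picture is of the moment at which its call begins. camera_model takes no time and is no camera call.
A pose or a line that the arm cannot do raises r.PlanningError and nothing moves.
- r.finish_job(): hands the job in; it is judged then, once.
The state is a dict: "time_s": time; "joint_positions": joint angles; "dq": joint speeds; "tau": joint torques, N m; "eef_pos": TCP position; "eef_rot": TCP orientation; "contact_force": force on the tool from outside, world axes, zero at the start; "torque": the same for the moment, N m; "grip_width": finger opening in m; "grip_force": force on a finger pad.
Only numpy, scipy, OpenCV 4.12 (cv2) and the standard library are available. Lean on these libraries where they do the work, as an engineer would, in place of code of your own. Each camera call takes 0.05 s, during which the arm holds its last target. There are 200 camera calls.

## Working session

There is one attempt and no reset: what is moved stays moved. The work goes in short steps, each a Python script; the robot and the scene stay as the last script left them, time stands still between calls to the robot, and variables do not carry over. Pictures are saved under pics/ and viewed, at most 10 in all, crops included, and the job is handed in when it is done.

```bash
mkdir -p pics
python3 - <<'E'
from workcell import r,optics
import cv2,numpy as np
for n in("scene","top"):
    p,d=optics.get_image(n); np.savez(n+".npz",p=p,d=d)
    cv2.imwrite(f"pics/{n}0.png",cv2.resize(p[:,:,::-1],(800,600),interpolation=cv2.INTER_CUBIC))
    m=optics.camera_model(n); print(n,m["K"].tolist(),(-m["R"].T@m["t"]).round(3),m["R"].round(3).tolist(),(d>0).mean())
E
```

```text
scene [[378.4008406583506, 0.0, 255.42920927304746], [0.0, 378.4008406583506, 186.56611742723737], [0.0, 0.0, 1.0]] [0.884 0.652 0.834] [[-0.804, 0.594, -0.003], [0.409, 0.551, -0.728], [-0.431, -0.586, -0.686]] 0.9959055582682291
top [[410.20784044311375, 0.0, 257.32035764790277], [0.0, 410.20784044311375, 196.95351175232798], [0.0, 0.0, 1.0]] [0.298 0.013 1.352] [[-0.008, -1.0, 0.018], [-0.996, 0.006, -0.087], [0.087, -0.019, -0.996]] 0.9961598714192709
```

View pics/top0.png

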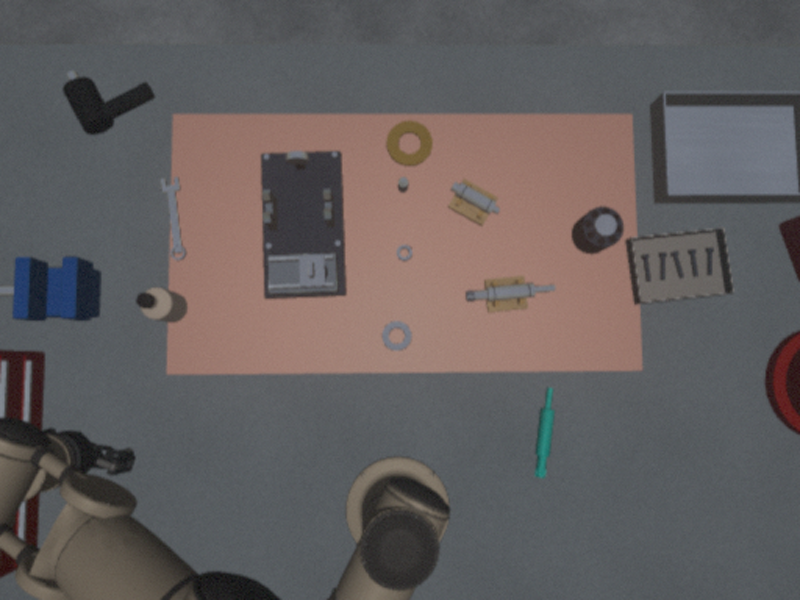

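View pics/scene0.png

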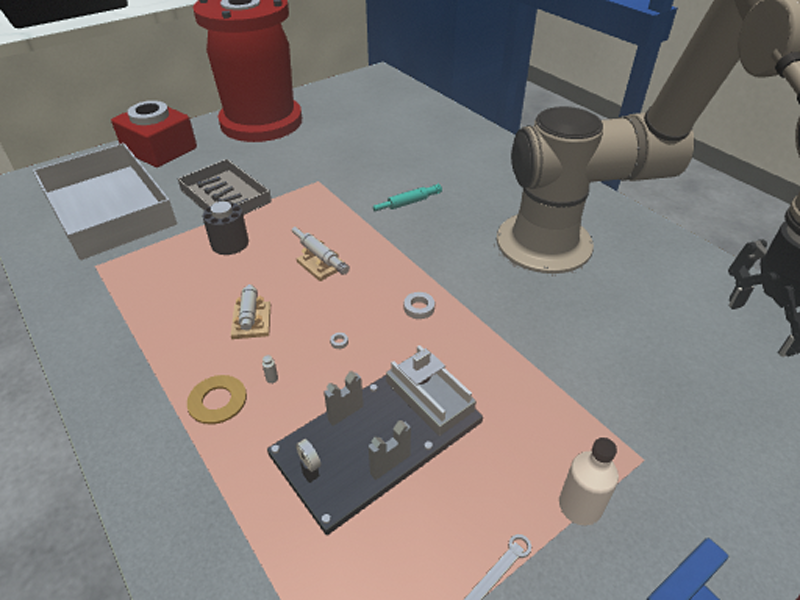

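The top view (800 px wide) shows the long shaft at (510,292) with its thick end to the left (+y). The tester is at (303,225), with the wide stand on the left, the control box at (302,273) and the catch at (318,270). The turquoise shaft at (545,435) is a decoy.

```bash
cat > h.py <<'E'
import numpy as np,cv2
from workcell import r,optics,command_gripper
def cloud(n,d):
    m=optics.camera_model(n);K=np.array(m["K"]);R=np.array(m["R"]);t=np.array(m["t"])
    v,u=np.mgrid[:d.shape[0],:d.shape[1]]
    c=np.stack([(u-K[0,2])/K[0,0]*d,(v-K[1,2])/K[1,1]*d,d],-1)
    return (c-t)@R
def ray(n,u,v,z):
    m=optics.camera_model(n);K=np.array(m["K"]);R=np.array(m["R"]);t=np.array(m["t"])
    o=-R.T@t; e=R.T@np.linalg.solve(K,[u,v,1.]); return o+e*(z-o[2])/e[2]
E
python3 - <<'E'
from h import *
for n in("top","scene"):
    f=np.load(n+".npz");p,d=f["p"],f["d"];X=cloud(n,d);h=cv2.cvtColor(p,cv2.COLOR_RGB2HSV).astype(int)
    x,y,z=X[...,0],X[...,1],X[...,2]
    tab=(abs(x-.35)<.04)&(abs(y)<.04);print(n,"table z",np.median(z[tab]),z[tab].std())
    if n=="top": print("ctr shaft",X[187,326],"tester",X[144,194])
    c=np.array([.40,-.18]) 
    s=(abs(x-.43)<.13)&(abs(y+.2)<.15)&(z>.034)&(z<.07)&(h[...,1]<70)
    k,l,st,ce=cv2.connectedComponentsWithStats(s.astype(np.uint8))
    for i in range(1,k):
        if st[i,4]<60: continue
        q=X[l==i]; a=q[:,:2].mean(0); w,V=np.linalg.eigh(np.cov((q[:,:2]-a).T)); e=V[:,1]*np.sign(V[1,1]); t=(q[:,:2]-a)@e
        nn=(q[:,:2]-a)@np.array([-e[1],e[0]])
        print(" shaft",st[i],"mean",a,"mid",a+e*(t.max()+t.min())/2,"len",np.ptp(t),"dir",e,"zmax",q[:,2].max())
        tc=t-(t.max()+t.min())/2
        print("  halfwidths +/-",np.ptp(nn[(tc>55)|(tc>.055)]),np.ptp(nn[tc<-.055]) if (tc<-.055).any() else 0)
    # tester base
    b=(abs(x-.52)<.22)&(abs(y-.2)<.16)&(z>.012)&(z<.125)
    b=cv2.morphologyEx(b.astype(np.uint8),cv2.MORPH_OPEN,np.ones((3,3)))
    k,l,st,ce=cv2.connectedComponentsWithStats(b); i=1+np.argmax(st[1:,4]); 
    q=X[(l==i)]; print(" tester rect xy",cv2.minAreaRect(q[:,:2].astype(np.float32)),st[i])
    hi=b.astype(bool)&(z>.088)
    k,l,st,ce=cv2.connectedComponentsWithStats(hi.astype(np.uint8))
    for i in range(1,k):
        if st[i,4]>3: q=X[l==i];print("  hi",st[i,4],q.mean(0).round(4),np.ptp(q,axis=0).round(3),q[:,2].max().round(4))
E
```

```text
top table z 0.0016537408819811642 0.008442010542856397
ctr shaft [ 0.44145175 -0.23176739  0.05377937] tester [0.59000921 0.19408807 0.01926772]
 shaft [298 180  58  13 418] mean [ 0.44446238 -0.22964324] mid [ 0.44497265 -0.23530399] len 0.18344626566871686 dir [-0.0897777   0.99596183] zmax 0.061661326751030233
  halfwidths +/- 0.02200208672491541 0.013455115516267994
 tester rect xy ((0.5912150144577026, 0.19596520066261292), (0.30034542083740234, 0.17084413766860962), 1.9805200099945068) [ 167   96   54   95 4644]
  hi 59 [0.7186 0.1992 0.0941] [0.017 0.038 0.013] 0.1013
  hi 40 [0.6346 0.2562 0.1002] [0.022 0.014 0.022] 0.1104
  hi 38 [0.6359 0.1367 0.1008] [0.025 0.013 0.019] 0.1107
  hi 35 [0.597  0.1359 0.1004] [0.021 0.015 0.018] 0.1077
  hi 44 [0.5901 0.2549 0.0999] [0.023 0.015 0.022] 0.1099
  hi 39 [0.4863 0.1682 0.1037] [0.029 0.01  0.015] 0.1096
scene table z 0.006304265548743538 0.007909811128031399
 shaft [187 145  37  31 330] mean [ 0.44816665 -0.21815477] mid [ 0.44970455 -0.23285314] len 0.18415608221339985 dir [-0.1040626   0.99457075] zmax 0.06005743093102208
  halfwidths +/- 0.02173482550875804 0.012424435219518111
 tester rect xy ((0.5918724536895752, 0.19736246764659882), (0.3010143041610718, 0.17257514595985413), 1.9199025630950928) [ 176  223  133  115 7713]
  hi 80 [0.4892 0.1725 0.101 ] [0.028 0.012 0.022] 0.11
  hi 74 [0.6    0.1401 0.1001] [0.022 0.016 0.022] 0.1105
  hi 74 [0.638  0.1414 0.0993] [0.022 0.014 0.022] 0.1099
  hi 86 [0.5927 0.2595 0.1004] [0.022 0.015 0.022] 0.1104
  hi 91 [0.6373 0.2611 0.0999] [0.022 0.015 0.023] 0.1118
  hi 115 [0.719  0.206  0.0951] [0.016 0.037 0.014] 0.1018
```

```bash
cat >> h.py <<'E'
from scipy.spatial.transform import Rotation as Ro
def quat(e,s):
    x=s*np.array([e[0],e[1],0])/np.hypot(*e[:2]); z=np.array([0,0,-1.]); return Ro.from_matrix(np.stack([x,np.cross(z,x),z],1)).as_quat()
def st(*k):
    s=r.read_state(); print({a:np.round(s[a],4).tolist() for a in ("time_s","eef_pos","contact_force","grip_width","grip_force")+k})
E
python3 - <<'E'
from h import *
e=[-.097,.995]; m=[.447,-.234]
for s in(1,-1):
    a=r.solve_ik([*m,.15],quat(e,s)); b=r.solve_ik([.6157,.198,.2],quat([-.034,1],s)); print(s,np.round(a,2),np.round(b,2))
    c=r.solve_ik([.488,.17,.12],quat([-.034,1],s)); print(np.round(c,2) if c is not None else c)
E
```

```text
1 [-0.63  0.42  1.73 -0.    0.99 -0.73] [ 0.19  0.61  1.24 -0.    1.29  0.16]
[ 0.19  0.48  1.73 -0.    0.93  0.15]
-1 [-0.63  0.42  1.73 -0.    0.99  2.41] [ 0.19  0.61  1.24 -0.    1.29 -2.98]
[ 0.19  0.48  1.73 -0.    0.93 -2.99]
```

Run:
```python
from h import *
q=quat([-.097,.995],1); m=[.4472,-.234]
st()
r.reach([*m,.15],q); command_gripper(.065,40)
print(r.move_straight([*m,.047],speed=.12,max_force=8)); st()
command_gripper(.0,50); st()
r.move_straight([*m,.2],speed=.15); st("torque")
qs=quat([-.034,1],1)
r.reach([.6157,.198,.20],qs); st()
for n in("top","scene"):
    p,d=optics.get_image(n); np.savez(n+"1.npz",p=p,d=d)
    c=p[70:220,120:320] if n=="top" else p[150:350,130:350]
    cv2.imwrite(f"pics/{n}1.png",cv2.resize(c[:,:,::-1],None,fx=2.7,fy=2.7,interpolation=cv2.INTER_CUBIC))
```

```text
{'time_s': 0.1, 'eef_pos': [0.1644, 0.4983, 0.2557], 'contact_force': [-0.0672, 0.45, -0.0029], 'grip_width': 0.0854, 'grip_force': 0.0}
False
{'time_s': 4.2417, 'eef_pos': [0.4476, -0.2343, 0.0476], 'contact_force': [0.5678, 0.2783, 0.9045], 'grip_width': 0.0653, 'grip_force': 0.0}
{'time_s': 4.6583, 'eef_pos': [0.4445, -0.2343, 0.0478], 'contact_force': [-15.3591, -4.4003, 12.4933], 'grip_width': 0.0289, 'grip_force': 48.4707}
{'time_s': 5.825, 'eef_pos': [0.4467, -0.2336, 0.199], 'contact_force': [0.1208, 0.4125, -5.2193], 'grip_width': 0.029, 'grip_force': 49.7405, 'torque': [-0.0201, 0.0142, 0.0245]}
{'time_s': 7.5167, 'eef_pos': [0.6159, 0.1966, 0.2], 'contact_force': [0.213, 0.3344, -5.813], 'grip_width': 0.0286, 'grip_force': 49.7208}
```

View pics/scene1.png

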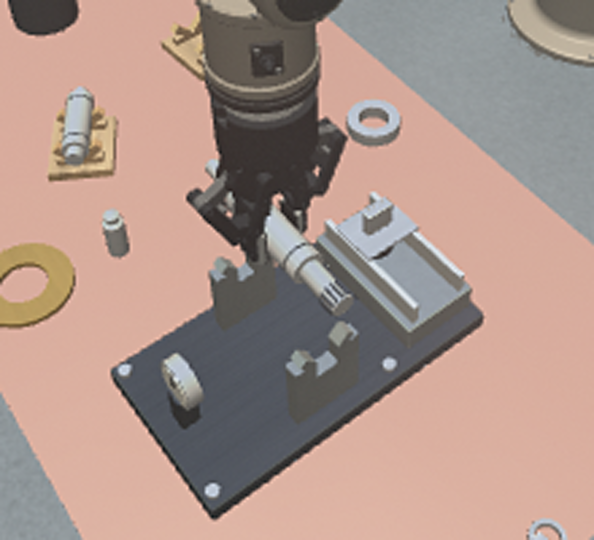

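The long shaft is held at its middle. Its thick end, at crop (335,295), points towards the wide stand at (320,370).

Run:
```python
from h import *
for n in("scene","top"):
    f=np.load(n+"1.npz");p,d=f["p"],f["d"];X=cloud(n,d);h=cv2.cvtColor(p,cv2.COLOR_RGB2HSV).astype(int)
    x,y,z=X[...,0],X[...,1],X[...,2]
    s=(abs(x-.616)<.035)&(abs(y-.198)<.13)&(z>.165)&(z<.24)&(h[...,2]>110)
    k,l,S,_=cv2.connectedComponentsWithStats(s.astype(np.uint8))
    for i in range(1,k):
        if S[i,4]<8: continue
        q=X[l==i]; print(n,S[i],q.min(0).round(4),q.max(0).round(4))
        for a in np.arange(.09,.31,.01):
            w=q[abs(q[:,1]-a)<.005]
            if len(w)>3: print("   y%.2f n%d x%.4f..%.4f mean %.4f zmax %.4f"%(a,len(w),w[:,0].min(),w[:,0].max(),w[:,0].mean(),np.percentile(w[:,2],95)))
```

```text
scene [206 209   5   8  26] [0.6136 0.1052 0.1904] [0.625  0.1213 0.2028]
   y0.11 n18 x0.6136..0.6250 mean 0.6207 zmax 0.2025
   y0.12 n8 x0.6210..0.6250 mean 0.6236 zmax 0.2008
scene [214 221   3   6  12] [0.6242 0.1414 0.1957] [0.6316 0.1568 0.2047]
   y0.15 n8 x0.6254..0.6316 mean 0.6291 zmax 0.2046
scene [227 226  33  40 422] [0.6006 0.1839 0.1925] [0.6327 0.2894 0.2123]
   y0.19 n17 x0.6044..0.6211 mean 0.6113 zmax 0.2094
   y0.20 n32 x0.6042..0.6249 mean 0.6158 zmax 0.2097
   y0.21 n50 x0.6030..0.6327 mean 0.6195 zmax 0.2107
   y0.22 n58 x0.6023..0.6304 mean 0.6194 zmax 0.2105
   y0.23 n50 x0.6023..0.6298 mean 0.6188 zmax 0.2093
   y0.24 n62 x0.6006..0.6294 mean 0.6189 zmax 0.2098
   y0.25 n39 x0.6064..0.6248 mean 0.6171 zmax 0.2051
   y0.26 n40 x0.6057..0.6253 mean 0.6168 zmax 0.2056
   y0.27 n33 x0.6087..0.6245 mean 0.6179 zmax 0.2047
   y0.28 n21 x0.6096..0.6216 mean 0.6160 zmax 0.2048
   y0.29 n19 x0.6080..0.6237 mean 0.6168 zmax 0.2045
top [154 119  18   7  67] [0.6047 0.2339 0.1917] [0.6255 0.2844 0.2076]
   y0.24 n9 x0.6047..0.6131 mean 0.6085 zmax 0.2064
   y0.25 n18 x0.6089..0.6234 mean 0.6146 zmax 0.2048
   y0.26 n21 x0.6090..0.6243 mean 0.6157 zmax 0.2049
   y0.27 n14 x0.6083..0.6245 mean 0.6162 zmax 0.2051
   y0.28 n4 x0.6229..0.6255 mean 0.6242 zmax 0.2004
top [200 118   2   7  14] [0.6084 0.1489 0.1994] [0.6242 0.1528 0.2089]
   y0.15 n14 x0.6084..0.6242 mean 0.6157 zmax 0.2086
top [203 120  14   3  42] [0.6132 0.1069 0.1945] [0.6207 0.1444 0.2039]
   y0.11 n9 x0.6132..0.6207 mean 0.6170 zmax 0.2031
   y0.12 n12 x0.6138..0.6204 mean 0.6172 zmax 0.2028
   y0.13 n9 x0.6145..0.6203 mean 0.6172 zmax 0.2025
   y0.14 n12 x0.6145..0.6207 mean 0.6175 zmax 0.2005
```

View pics/top1.png

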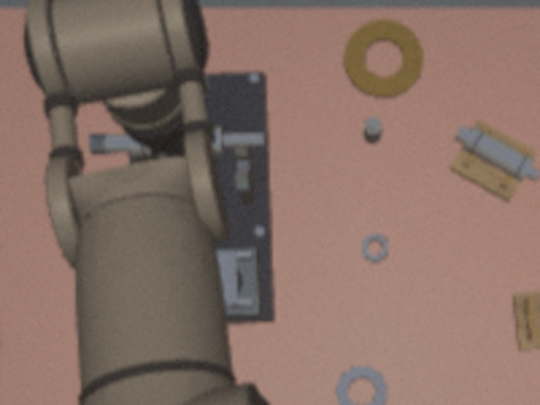

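Run:
```python
from h import *
qs=quat([-.034,1],1); m=[.6156,.1995]
r.move_straight([*m,.135],qs,speed=.12); st("torque")
for z in (.115,.105,.097,.0875):
    c=r.move_straight([*m,z],speed=.03,max_force=12); print(z,c); st("torque")
    if c: break
```

```text
{'time_s': 8.3083, 'eef_pos': [0.6162, 0.1994, 0.1358], 'contact_force': [-0.168, 0.9017, -5.5183], 'grip_width': 0.0286, 'grip_force': 49.7062, 'torque': [0.0308, 0.0264, 0.0094]}
0.115 False
{'time_s': 9.125, 'eef_pos': [0.6157, 0.1995, 0.1151], 'contact_force': [0.2517, -0.4657, -6.2757], 'grip_width': 0.0286, 'grip_force': 49.7165, 'torque': [-0.021, 0.0056, 0.0207]}
0.105 False
{'time_s': 9.6083, 'eef_pos': [0.6155, 0.1995, 0.1047], 'contact_force': [0.0234, 0.6424, -5.6698], 'grip_width': 0.0283, 'grip_force': 49.731, 'torque': [-0.0034, 0.0373, -0.0267]}
0.097 False
{'time_s': 10.025, 'eef_pos': [0.6155, 0.1995, 0.0967], 'contact_force': [0.1898, 0.8538, -5.4033], 'grip_width': 0.0285, 'grip_force': 49.7303, 'torque': [-0.0247, -0.0017, 0.0232]}
0.0875 True
{'time_s': 10.325, 'eef_pos': [0.6159, 0.1996, 0.091], 'contact_force': [-0.8728, -0.4185, 6.2045], 'grip_width': 0.0289, 'grip_force': 50.9159, 'torque': [-0.0396, 0.1317, 0.0526]}
```

Run:
```python
from h import *
command_gripper(.033,20); st(); command_gripper(.06); st()
p=r.read_state()["eef_pos"]
r.move_straight([p[0],p[1],.2],speed=.15)
r.reach([.45,.05,.25],quat([-.034,1],1)); st()
for n in("top","scene"):
    p,d=optics.get_image(n); np.savez(n+"2.npz",p=p,d=d)
    X=cloud(n,d);h=cv2.cvtColor(p,cv2.COLOR_RGB2HSV).astype(int);x,y,z=X[...,0],X[...,1],X[...,2]
    s=(abs(x-.616)<.02)&(abs(y-.198)<.11)&(z>.07)&(z<.13); q=X[s]
    for a in np.arange(.10,.31,.02):
        w=q[abs(q[:,1]-a)<.006]
        if len(w)>3: print(n,"y%.2f x%.4f..%.4f zmax %.4f"%(a,w[:,0].min(),w[:,0].max(),np.percentile(w[:,2],92)))
    t=(abs(x-.487)<.03)&(abs(y-.17)<.05)&(z>.09)&(z<.115);q=X[t]; print("tab",len(q),q.mean(0),(q.min(0)+q.max(0))/2)
    if n=="scene": cv2.imwrite("pics/scene2.png",cv2.resize(p[190:350,150:350,::-1],None,fx=3.5,fy=3.5,interpolation=cv2.INTER_CUBIC))
```

```text
{'time_s': 10.55, 'eef_pos': [0.6149, 0.1994, 0.0893], 'contact_force': [0.1771, 0.3147, -0.0621], 'grip_width': 0.0332, 'grip_force': 0.0}
{'time_s': 10.925, 'eef_pos': [0.6145, 0.1994, 0.0888], 'contact_force': [0.8598, -0.0422, -0.814], 'grip_width': 0.0601, 'grip_force': 0.0}
{'time_s': 12.725, 'eef_pos': [0.4508, 0.0502, 0.2498], 'contact_force': [0.3551, 0.3001, 0.4929], 'grip_width': 0.0598, 'grip_force': 0.0}
top y0.12 x0.6122..0.6265 zmax 0.0940
top y0.14 x0.6126..0.6352 zmax 0.1020
top y0.16 x0.6053..0.6318 zmax 0.0999
top y0.18 x0.6032..0.6274 zmax 0.0997
top y0.20 x0.6029..0.6272 zmax 0.1011
top y0.22 x0.6026..0.6285 zmax 0.0995
top y0.24 x0.6016..0.6290 zmax 0.1002
top y0.26 x0.5966..0.6360 zmax 0.1057
top y0.28 x0.6036..0.6228 zmax 0.0951
tab 4 [0.48902238 0.17295785 0.10372538] [0.48924061 0.1729085  0.10405807]
scene y0.12 x0.6141..0.6242 zmax 0.0937
scene y0.14 x0.5964..0.6360 zmax 0.1067
scene y0.16 x0.6048..0.6319 zmax 0.1014
scene y0.18 x0.6023..0.6320 zmax 0.1007
scene y0.20 x0.6031..0.6308 zmax 0.1004
scene y0.22 x0.6041..0.6305 zmax 0.1004
scene y0.24 x0.6021..0.6290 zmax 0.1009
scene y0.26 x0.5960..0.6359 zmax 0.1042
scene y0.28 x0.6048..0.6253 zmax 0.0969
tab 78 [0.48826386 0.17241058 0.10114883] [0.48689408 0.17108073 0.0994364 ]
```

View pics/scene2.png

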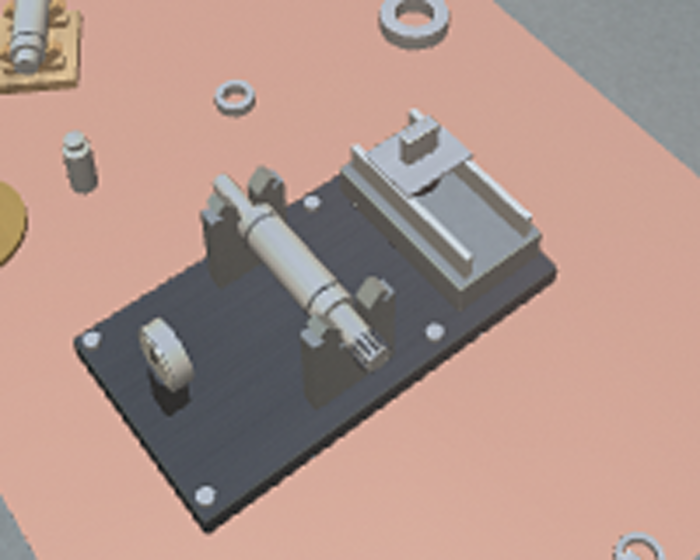

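The shaft is seated: the barrel is level with its axis about 85 mm up, and the short shaft has not moved. The catch tab is at crop (418,140), with the catch closed. Next I'll push the catch along +y with the fingers closed.

Run:
```python
from h import *
qs=quat([-.034,1],1); e=np.array([-.034,1,0]); b=np.array([.4872,.1636,0])
up=np.array([0,0,1.])
command_gripper(0,30); st()
P=lambda dy,z:b+e*dy+up*z
r.reach(P(-.045,.2),qs)
print(r.move_straight(P(-.045,.1125),qs,speed=.12,max_force=8)); st()
print(r.move_straight(P(.0,.1125),speed=.08,max_force=18)); st()
print(r.move_straight(P(.062,.1125),speed=.05,max_force=18)); st()
```

```text
{'time_s': 13.425, 'eef_pos': [0.45, 0.05, 0.25], 'contact_force': [-0.4484, 0.7041, 0.5493], 'grip_width': 0.0002, 'grip_force': 0.0}
False
{'time_s': 14.7583, 'eef_pos': [0.4893, 0.1184, 0.1133], 'contact_force': [0.5647, 0.0794, -0.2371], 'grip_width': 0.0, 'grip_force': 0.0}
False
{'time_s': 15.475, 'eef_pos': [0.4869, 0.1639, 0.1123], 'contact_force': [0.1695, 0.4575, -0.6164], 'grip_width': 0.0001, 'grip_force': 0.0}
True
{'time_s': 16.275, 'eef_pos': [0.4859, 0.2013, 0.1123], 'contact_force': [0.4132, -6.6046, 4.244], 'grip_width': 0.0003, 'grip_force': 3.0607}
```

Run:
```python
from h import *
qs=quat([-.034,1],1); e=np.array([-.034,1,0]); b=np.array([.4872,.1636,0]);up=np.array([0,0,1.])
P=lambda dy,z:b+e*dy+up*z
print(r.move_straight(P(.045,.1125),speed=.03,max_force=25)); st()
r.move_straight(P(.0,.13),speed=.15)
p,d=optics.get_image("scene"); X=cloud("scene",d);x,y,z=X[...,0],X[...,1],X[...,2]
t=(abs(x-.487)<.03)&(abs(y-.22)<.03)&(z>.092)&(z<.112);q=X[t]; print("tab",len(q),(q.min(0)+q.max(0))/2,np.ptp(q,axis=0))
cv2.imwrite("pics/scene3.png",cv2.resize(p[150:350,150:370,::-1],None,fx=3,fy=3,interpolation=cv2.INTER_CUBIC)); st()
```

```text
True
{'time_s': 16.5083, 'eef_pos': [0.4859, 0.2013, 0.1123], 'contact_force': [0.7082, -4.5461, 4.6301], 'grip_width': -0.0002, 'grip_force': 2.6604}
tab 75 [0.48533121 0.2187886  0.1008697 ] [0.03014589 0.01277201 0.01705986]
{'time_s': 16.9833, 'eef_pos': [0.4871, 0.1642, 0.1298], 'contact_force': [0.1661, 0.9518, 0.4387], 'grip_width': -0.0002, 'grip_force': 0.0}
```

View pics/scene3.png

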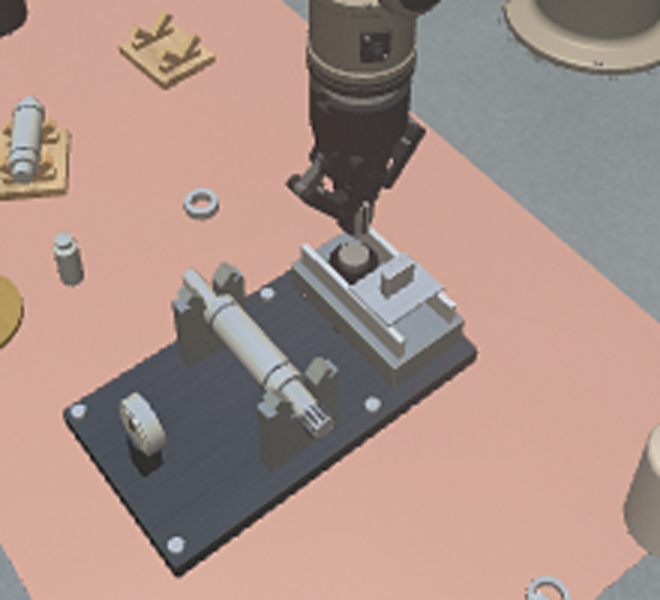

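The catch is open and the button is uncovered at crop (355,258). The tab moved about 48–55 mm, so I'll push again slightly higher to confirm it is at the stop, then press the button.

Run:
```python
from h import *
qs=quat([-.034,1],1); e=np.array([-.034,1,0]); b=np.array([.4872,.1636,0]);up=np.array([0,0,1.])
P=lambda dy,z:b+e*dy+up*z
r.move_straight(P(.02,.119),speed=.12); st()
for f in(10,25):
    print(r.move_straight(P(.055,.119),speed=.03,max_force=f)); st()
r.move_straight(P(.0,.119),speed=.12)
p,d=optics.get_image("scene"); X=cloud("scene",d);x,y,z=X[...,0],X[...,1],X[...,2]
g=np.load("scene.npz");
for D in(g["d"],d):
    X=cloud("scene",D);x,y,z=X[...,0],X[...,1],X[...,2]
    t=(abs(x-.487)<.03)&(y>.16)&(y<.24)&(z>.1035)&(z<.112);q=X[t]; print("tab top",len(q),np.median(q,axis=0),q[:,1].min(),q[:,1].max())
r.move_straight(P(.0,.102),speed=.08,max_force=8); st()
print(r.move_straight(P(.0,.084),speed=.015,max_force=16)); st(); r.hold(.2); st()
```

```text
{'time_s': 17.325, 'eef_pos': [0.486, 0.1844, 0.1183], 'contact_force': [-0.3612, -0.0008, -0.1393], 'grip_width': -0.0001, 'grip_force': 0.0}
True
{'time_s': 18.0333, 'eef_pos': [0.486, 0.2014, 0.119], 'contact_force': [0.6182, -5.1434, 3.843], 'grip_width': 0.0006, 'grip_force': 2.3115}
True
{'time_s': 18.3417, 'eef_pos': [0.486, 0.2016, 0.119], 'contact_force': [1.4158, -4.5899, 4.7367], 'grip_width': -0.0, 'grip_force': 2.7604}
tab top 40 [0.48768112 0.17146242 0.106505  ] 0.16584662967625838 0.17651304282399083
tab top 62 [0.48817645 0.2173594  0.10672294] 0.16266643674854053 0.2243197086821899
{'time_s': 19.2167, 'eef_pos': [0.4868, 0.1639, 0.1015], 'contact_force': [-0.3992, -0.0317, 0.2391], 'grip_width': 0.0002, 'grip_force': 0.0}
True
{'time_s': 20.0167, 'eef_pos': [0.4874, 0.1637, 0.0911], 'contact_force': [-1.566, 0.3641, 8.1721], 'grip_width': 0.0001, 'grip_force': 3.7307}
{'time_s': 20.2167, 'eef_pos': [0.4874, 0.1636, 0.0911], 'contact_force': [-1.5333, -0.2946, 9.1143], 'grip_width': -0.0001, 'grip_force': 4.0494}
```

Run:
```python
from h import *
b=np.array([.4872,.1636,0]);up=np.array([0,0,1.])
print(r.move_straight(b+up*.084,speed=.015,max_force=18)); st(); r.hold(.3); st()
r.move_straight(b+up*.13,speed=.1)
r.move_straight([.46,.06,.25],speed=.15); r.hold(.3); st()
p,d=optics.get_image("scene")
cv2.imwrite("pics/scene4.png",cv2.resize(p[150:350,150:370,::-1],None,fx=3,fy=3,interpolation=cv2.INTER_CUBIC))
```

```text
True
{'time_s': 20.475, 'eef_pos': [0.4874, 0.1637, 0.091], 'contact_force': [-1.5361, -0.2285, 7.7105], 'grip_width': -0.0002, 'grip_force': 4.2325}
{'time_s': 20.775, 'eef_pos': [0.4874, 0.1637, 0.091], 'contact_force': [-2.5231, -1.7495, 8.836], 'grip_width': 0.0, 'grip_force': 4.5582}
{'time_s': 22.85, 'eef_pos': [0.4599, 0.0603, 0.2496], 'contact_force': [-0.3826, -0.0295, 0.0003], 'grip_width': -0.0002, 'grip_force': 0.0}
```

View pics/scene4.png

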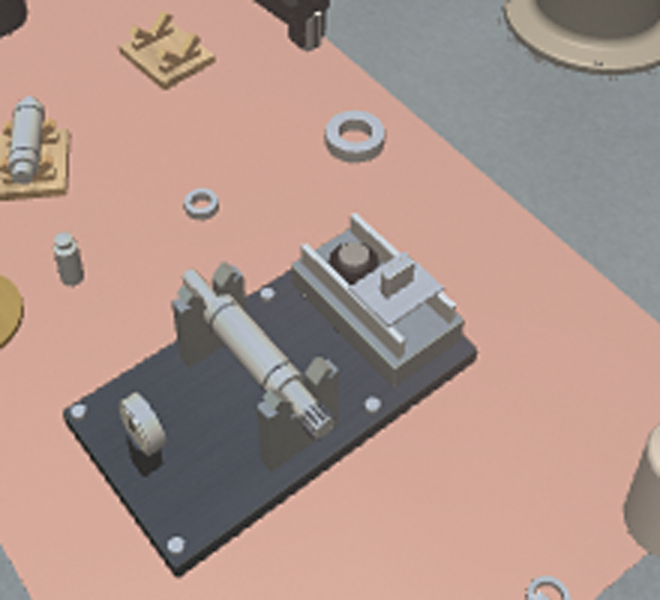

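The shaft is seated at crop (255,345), the catch is open at (398,285) and the button at (355,258) is uncovered and was pressed to its stop. The short shaft is still on its cradle.

```bash
python3 -c "
from workcell import r
print(r.finish_job())"
```

```text
the job is handed in; nothing more can be done
None
```

I handed the job in at about 23 s of the 58 s limit: the long shaft is seated and released, the catch is pushed open against its stop, the start button was pressed to its stop, and the short shaft was left alone.

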